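# Work a stuck tube out of the heating block and pack it in the sample box

### The arm

A 6-joint arm with a two-finger parallel gripper is mounted at the origin on the work surface. World frame = base frame: x ahead of the robot, y to its left, z up, the work surface at z = 0. Lengths are in m, angles in rad, forces in N, time in s.
With the tool pointing down it reaches from about 0.35 to 0.975 m from the base axis. Payload 4.9 kg.
Tool frame: the origin (TCP) lies between the finger pads; the fingertips stand 25 mm ahead of it and the grasp point (between the pads) lies 6 mm ahead of it (manip.tcp_to_tips is the z of the fingertips in the tool frame, in m); z points along the fingers, y is the line along which they close (so a half turn about z gives the same grasp; the last joint's range is limited). The gripper opens to 85 mm and grips with 20 to 120 N. Pads are 22 mm wide; open, the fingers measure 114 mm over their backs; the gripper's body (76 mm by 85 mm) begins 54 mm behind the grasp point. The pads swing forward as they close: fully open they stand 13 mm farther back than shut.
Start: joints at [-1.32, 0.053, 1.613, -0, 1.476, -0.119], TCP at [0.226, -0.583, 0.256] pointing down, gripper open.
Joint ranges: [-3.01, 3.01], [-1.01, 2.22], [0.06, 2.58], [-1.02, 4.17], [0.09, 2.62], [-3.14, 3.14]. Speed limits (rad/s): [2.57, 2.57, 3.14, 3.14, 3.14, 3.14].

### API

Orientations are given as a unit quaternion [w, x, y, z].
In Python, from plant import manip gives the robot as it stands. The module is installed in compiled form; this text tells all that it offers.
- The arm moves only by the tool arm_command, never from a script. Its argument "moves" is a list of rows, each a list of 3 entries, a list of its own where there are three numbers: the opening, from -1 (shut) to 1 (fully open), then the shift along the tool's x, y, z in units of 0.15 m (1.0 is 0.15 m), then the turn about the tool's z in units of 2 pi rad (1.0 is 2 pi rad). A call has 1 to 20 rows; each row is the pose to reach, as a shift and turn from the pose commanded when the call began, along the tool's axes at that moment, turning the shorter way round; what a row does not reach only later rows make up. A row lasts 1/12 s, in which the tool goes at most 41.7 mm and 7.16 degrees, less where a joint would pass 70% of its speed; a pose out of reach is approached as far as the arm can. A call with a number of a shift or a turn outside -1 to 1 is refused whole. A call with a gripper value outside its range is refused whole. The fingers move at their own pace and stop on an object; the grip force is fixed at half the most. Time passes only in rows, so rows that repeat a pose let the fingers close. It gives the time, the measured TCP pose, the force, the opening and the grip force at its end, in the units of the state.
- manip.state(): the state, without advancing time (a new reading comes with each control period).
- manip.grab_frame(name): name is "side" or "top"; returns a dict with "frame" (400x640x3 uint8, red, green, blue), "fx", "fy", "cx", "cy" (pixels), "R" (3x3) and "t" (3): a world point X has camera coordinates R X + t. Camera axes: x right, y down, z forward; pixel columns grow to the right and rows downward; lengths in m; the calibration is good to about 2 mm. A picture is of the moment at which its call begins. There is no depth.
- manip.job_done(): hands the job in; it is judged then, once.
Trained networks look in a picture, given as the dict that the camera call returned (one of the last four; its "shot" number tells which), for a name from the list of things; names that differ only in an ending like _2 or _b are one class to them, and where a whole thing is asked for, a point or a joint stands for the part that bears it (a point fixed in the world has none). Each returns a list of dicts, best first, with "confidence" (0 to 1); they miss things now and then, are a little off and sometimes report something else, mostly with a low value. They report only what shows in the picture. A call takes as long as a camera call. They do not tell look-alikes from the thing itself.
- manip.search_frame(picture, target): "extent" ([left, top, right, bottom] in pixels, round what is visible of it).
The state is a dict: "time": time; "joint_pos": joint angles; "joint_vel": joint speeds; "joint_efforts": joint torques, N m; "tool_pos": TCP position; "tool_rot": TCP orientation; "contact_force": force on the tool from outside, world axes, zero at the start; "ft_torque": the same for the moment, N m; "gripper_width": opening from 0.0 (shut) to 1.0 (fully open); "grasp_force": force on a finger pad.
Only numpy, scipy, OpenCV 4.12 (cv2) and the standard library are available. Lean on these libraries where they do the work, as an engineer would, in place of code of your own. Each camera call takes 0.05 s, during which the arm holds its last target. There are 200 camera calls.

### The job

The red-capped tube standing in the dry-block heater has stuck in its well. Rock it from side to side, towards one black half-sleeve and then the other, until it is loose, and only then draw it straight up, so that the metal block stays down in the heater. Lay the tube down gently on its side in the free part of the enamel tray and let go, take it again round its middle, lay it flat in the sample box beside the tube already there and close the lid fully; leave that other tube and the microplate in the tray as they lie.

Things in the scene. Friction and masses are not known exactly. Their poses are not given: they have to be found in the camera images.
- tube: The stuck tube: white round-bottomed 50 ml centrifuge tube with red eight-sided cap, 118 mm long, about 80 g, standing in the heater's block. Origin: middle of its tip; z along its axis from tip to cap. Body round, 28 mm across, tip a half ball; cap from z = 98 to 118 mm, 34 mm across flats, flats facing x, y and every 45 degrees between; turned at random about z. It does not roll when lying.
- tube_mid (a point): Point on the stuck tube's axis, 59 mm from its tip, half way along; same axes as the tube.
- heater: Dry-block heater, white housing 85 mm high, fixed. Origin on the table under the middle of its metal block; z up, -x towards its sloping console. Housing x = -165 to +78 mm, y = -80 to +80 mm; the block, 108 x 104 mm, stands up to 100 mm above the table. Four wells at x, y = +-26 mm; the tube is in the one at x = -26, y = +26 mm, the other three are empty.
- well (a point): Centre of the mouth of the tube's well, on the block's top face (100 mm above the table; sleeve rims stand 3 mm higher). Axes as the heater's: +x and -x point to the two black half-sleeves that grip the tube. Well 62 mm deep, so 56 mm of tube stand out. Along x the tube can lean about 0.1 rad either way as the sleeves give; along y bare metal leaves only 1.5 mm.
- block (a joint): Height in m of the aluminium block above its seat in the heater: 0 down; it slides straight up. It is held by its weight only, 0.75 kg (7.4 N): a straight pull on the stuck tube, which holds with about 15 to 22 N, lifts the block with it.
- sleeve_front (a joint): Black half-sleeve of stiff silicone at the tube's -x side, lining the upper 42 mm of the well. Value in m grows as it is pressed outwards (to -x): about -0.0007 gripping, at most 0.0038. Yields at about 18 N and stays where pressed, does not spring back; from -0.0003 on it no longer grips. Leaning the tube that way about its tip by 0.06 to 0.08 rad (6 to 8 mm at the cap) is enough.
- sleeve_back (a joint): The same on the tube's +x side; its joint value grows as it is pressed towards +x. With both pressed back the tube stands loose and comes out with little more than its own weight.
- tray: White enamel tray with a black rim line, 270 x 220 mm (x, y), 18 mm high, walls and floor 4 mm, fixed. Origin under its centre, z up. A clear microplate lies in its far half (x = +35 to +125 mm); the near half, x = -131 to +30 mm, is free.
- plate: Clear 96-well microplate, 85 x 127 x 13 mm, lying in the tray. Origin: centre of its underside.
- box: Grey sample box with a hinged lid, 140 x 160 mm outside (x, y), 52 mm high without the lid, walls and floor 5 mm, fixed. Origin under its centre, z up; the lid's hinge is along the rim on the +x side. Inside 130 x 150 mm, 47 mm deep. Another tube lies along y at about x = +45 mm, between x = +24 and +65 mm; the rest, 85 mm wide, is free: a tube lies there along y.
- tube_b: The tube already in the box: same kind, size and axes as the stuck tube, lying on its side with its cap to the box's +y.
- lid (a joint): Angle in rad of the box's lid: 0 closed, about 1.4 to 1.6 standing open at the start. Stiff hinge: it stays where it is left and is moved by 1 to 2 N at its free edge. A slab 140 mm long, 160 mm wide, 6 mm thick, with a tab 50 mm wide that juts 11 mm past the middle of the free edge; standing open it reaches about 205 mm above the table.
- lid_hinge (a point): Middle of the lid's hinge axis, 52 mm above the table over the box's +x rim, at the lid's underside; axes turn with the lid: -x runs from the hinge to the free edge, z is the lid's outer (top) side. Opening turns it about +y, from lying to standing up.
- lid_edge (a point): Middle of the lid's free edge on its outer (top) side, 140 mm from the hinge; axes as the lid's.
There are look-alikes about, which are no part of the job. What is shaped like the tube but blue is not meant.

How it is judged:
By the outcome, as a careful person would: the job done as asked, in the order asked, and still so for the second after the job is handed in, with the robot touching nothing.
It also fails if it takes over 72 s, if anything falls off the work surface, if the arm or the gripper's body presses on something with over 40 N, if the wrist force passes 120 N, or if a joint passes its speed limit or range.

## Working session

There is one attempt and no reset: what is moved stays moved. The work goes in short steps, Python scripts to look and compute and a tool call to move; the robot and the scene stay as the last step left them, time stands still between calls to the robot, and variables do not carry over. Pictures are saved under pics/ and viewed, at most 10 in all, crops included, and the job is handed in when it is done.

Besides the shell and the picture viewer there is one more tool, called after "Request:" in YAML: its name, and indented under it one key for each argument. arm_command: Moves the arm, as the interface text tells. Shifts and turns lie within -1 to 1; 1 stands for 0.15 m of shift or 2 pi rad of turn. Its arguments: {"type":"object","properties":{"moves":{"type":"array"}},"required":["moves"]}

```bash
mkdir -p pics; python3 - <<'E'
from plant import manip
import cv2,numpy as np
print(manip.state())
for n in("side","top"):
    f=manip.grab_frame(n); cv2.imwrite(f"pics/{n}0.png",f["frame"][:,:,::-1])
    np.savez(f"{n}.npz",**{k:f[k] for k in("frame","fx","fy","cx","cy","R","t")})
    print(n,f["fx"],f["fy"],f["cx"],f["cy"],np.round(f["R"],3).tolist(),np.round(f["t"],3).tolist())
    for t in("tube","heater","tray","plate","box","lid"):
        print(t,[(np.round(d["extent"]).astype(int).tolist(),round(d["confidence"],2)) for d in manip.search_frame(f,t)][:4])
E
```

```text
{'time': 0.0, 'joint_pos': array([-1.32002400e+00,  5.33593374e-02,  1.61426209e+00,  1.38532389e-05,
        1.47600738e+00, -1.18974346e-01]), 'joint_vel': array([ 0.0019714 , -0.00036247,  0.00124835, -0.00023431, -0.00099818,
        0.00050392]), 'joint_efforts': array([ 4.50918997e-04, -3.93680906e+01, -3.70178533e+01, -1.34038405e-04,
        6.99764933e-03,  1.17621505e-05]), 'tool_pos': array([ 0.2257406 , -0.58220785,  0.25508049]), 'tool_rot': array([-1.01632057e-03,  9.82959155e-01,  1.83821282e-01, -6.01617642e-05]), 'contact_force': array([ 0.08375939, -0.36431929, -0.2807458 ]), 'ft_torque': array([ 0.05248732, -0.03081471,  0.00580719]), 'grasp_force': 0.0, 'gripper_width': 0.995943914283091}
side 411.6731164074139 411.6731164074139 315.85373767267805 200.84555812156796 [[-0.86, -0.51, 0.008], [-0.385, 0.64, -0.664], [0.334, -0.575, -0.747]] [0.466, 0.234, 0.93]
tube [([245, 286, 270, 320], 0.84), ([227, 362, 248, 400], 0.6), ([367, 124, 390, 143], 0.54)]
heater [([208, 257, 346, 384], 0.92)]
tray [([252, 290, 267, 320], 0.39)]
plate [([280, 184, 328, 228], 0.6)]
box [([356, 76, 425, 170], 0.89)]
lid [([351, 74, 394, 132], 0.88), ([352, 76, 424, 168], 0.59)]
top 520.6623231428748 520.6623231428748 317.7069018274405 194.06235200475265 [[-0.009, -1.0, -0.001], [-0.984, 0.009, -0.175], [0.175, -0.001, -0.985]] [0.056, 0.53, 1.348]
tube [([192, 208, 206, 228], 0.72), ([142, 225, 168, 241], 0.71), ([445, 187, 490, 202], 0.59)]
heater [([180, 186, 247, 277], 0.91), ([289, 159, 372, 262], 0.22)]
tray [([288, 159, 375, 260], 0.72)]
plate [([308, 162, 358, 197], 0.92), ([191, 188, 233, 231], 0.64), ([446, 169, 519, 192], 0.56)]
box [([427, 167, 519, 241], 0.95)]
lid [([442, 170, 516, 189], 0.75)]
```

```bash
python3 - <<'E'
import cv2
a=cv2.imread("pics/top0.png")[130:290,120:540]; b=cv2.imread("pics/side0.png")[60:400,190:450]
a=cv2.resize(a,(800,305),interpolation=cv2.INTER_CUBIC); cv2.imwrite("pics/topc.png",a)
cv2.imwrite("pics/sidec.png",cv2.resize(b,(458,600),interpolation=cv2.INTER_CUBIC))
E
```

```text
(no output)
```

View pics/topc.png

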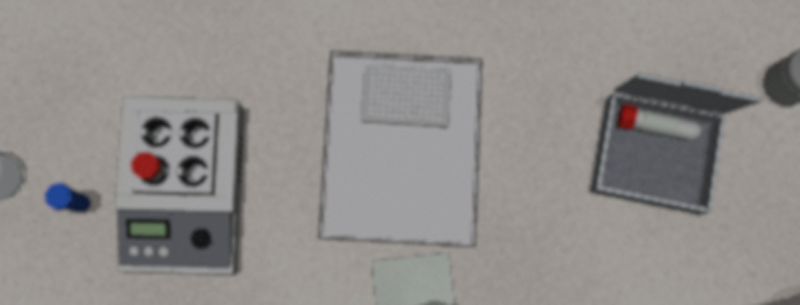

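View pics/sidec.png

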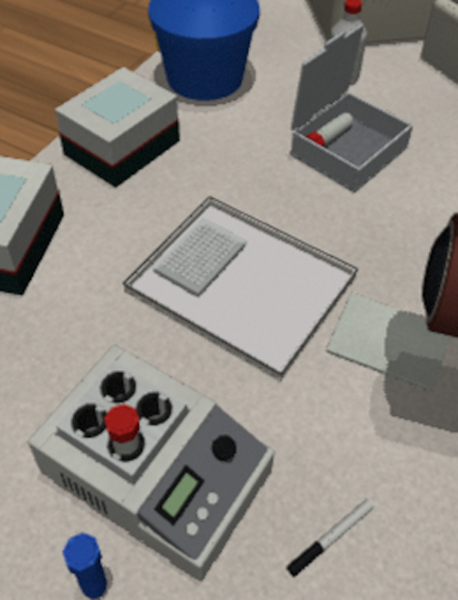

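The top view shows the red-capped stuck tube at about (196,217) in the heater's left-near well. It could be taken for the blue-capped tube at (151,233) or the tube in the box at (466,195), or in the side view the red-capped bottle behind the box. By the description I choose the one standing in the heater, which is clear in both crops. The next step is fitting the poses.

```bash
cat > h.py <<'E'
import numpy as np,cv2
from scipy.optimize import minimize
def proj(c,X):
    p=np.atleast_2d(X)@c["R"].T+c["t"]; return np.c_[c["fx"]*p[:,0]/p[:,2]+c["cx"],c["fy"]*p[:,1]/p[:,2]+c["cy"]]
def ray(c,u,v,z):
    d=c["R"].T@np.array([(u-c["cx"])/c["fx"],(v-c["cy"])/c["fy"],1]); o=-c["R"].T@c["t"]; return o+d*(z-o[2])/d[2]
def tri(c1,p1,c2,p2):
    A=[];b=[]
    for c,p in((c1,p1),(c2,p2)):
        d=c["R"].T@np.array([(p[0]-c["cx"])/c["fx"],(p[1]-c["cy"])/c["fy"],1]);d/=np.linalg.norm(d);P=np.eye(3)-np.outer(d,d)
        A.append(P);b.append(P@(-c["R"].T@c["t"]))
    A=np.vstack(A);b=np.hstack(b);x,r,_,_=np.linalg.lstsq(A,b,rcond=None);return x,np.sqrt(r)
def pose(p,L): 
    c,s=np.cos(p[2]),np.sin(p[2]); L=np.asarray(L); return np.c_[p[0]+c*L[:,0]-s*L[:,1],p[1]+s*L[:,0]+c*L[:,1],L[:,2]]
def T(q): # tool yaw: tool x=(cos,sin,0), tool y=(sin,-cos,0)
    return 2*np.arctan2(q[2],q[1])
def go(s,pos,yaw=None):
    "units for a move from state s to TCP pos, tool-x heading yaw (mod pi)"
    a=T(s["tool_rot"]);d=np.asarray(pos)-s["tool_pos"];ca,sa=np.cos(a),np.sin(a)
    sh=[ca*d[0]+sa*d[1],sa*d[0]-ca*d[1],-d[2]]
    t=0 if yaw is None else (yaw-a+np.pi/2)%np.pi-np.pi/2
    # turn about tool z (down): +world yaw = -tool turn
    return np.round(np.array(sh)/.15,4).tolist(),round(-t/(2*np.pi),4),round(a,3)
E
cat > fit.py <<'E'
from h import *
cs={n:dict(np.load(n+".npz")) for n in("top","side")}
G={}
for n,c in cs.items():
    g=cv2.cvtColor(c["frame"],cv2.COLOR_RGB2GRAY).astype(np.float32)
    m=np.hypot(cv2.Sobel(g,5,1,0),cv2.Sobel(g,5,0,1)); G[n]=np.minimum(m,120)
def seg(a,b,n=60): return np.linspace(a,b,n)
def rect(x0,x1,y0,y1,z,skip=()):
    P=[(x0,y0,z),(x1,y0,z),(x1,y1,z),(x0,y1,z)]
    return np.vstack([seg(P[i],P[(i+1)%4]) for i in range(4) if i not in skip])
M={"heater":(np.vstack([rect(-.054,.054,-.052,.052,.1),seg((.078,-.08,.085),(.078,.08,.085)),seg((-.054,-.08,.085),(.078,-.08,.085)),seg((-.054,.08,.085),(.078,.08,.085))]),(211,213,.09)),
"tray":(rect(-.135,.135,-.11,.11,.018),(331,208,.02)),
"box":(rect(-.07,.07,-.08,.08,.052,(1,)),(465,210,.05))}
for k,(L,(u,v,z)) in M.items():
    p0=np.r_[ray(cs["top"],u,v,z)[:2],-.18 if k=="box" else 0.]
    for names in(("top",),("side",),("top","side")):
        best=None
        for s in (2.5,1.2,.7):
            I={n:cv2.GaussianBlur(G[n],(0,0),s) for n in names}
            def f(p):
                t=0
                for n in names:
                    uv=proj(cs[n],pose(p,L)).astype(np.float32); t-=cv2.remap(I[n],uv[:,:1],uv[:,1:],cv2.INTER_LINEAR).mean()
                return t
            if best is None:
                best=min((p0+np.array([dx,dy,da]) for dx in np.arange(-.04,.041,.008) for dy in np.arange(-.04,.041,.008) for da in np.arange(-.12,.121,.03)),key=f)
            best=minimize(f,best,method="Nelder-Mead",options=dict(initial_simplex=best+np.array([[0,0,0],[.004,0,0],[0,.004,0],[0,0,.02]]))).x
        print(k,names,np.round(best,4),round(f(best),1))
# red cap
cen={}
for n,c in cs.items():
    h=cv2.cvtColor(c["frame"],cv2.COLOR_RGB2HSV); m=(((h[...,0]<8)|(h[...,0]>172))&(h[...,1]>140)&(h[...,2]>50)).astype(np.uint8)
    _,_,st,ce=cv2.connectedComponentsWithStats(m)
    for s,q in zip(st[1:],ce[1:]):
        if s[4]>15: print(n,s.tolist(),q.round(1))
E
python3 fit.py; python3 -c "
from plant import manip;print(manip.tcp_to_tips)"
```

```text
heater ('top',) [ 0.4588  0.3244 -0.0114] -81.5
heater ('side',) [0.4437 0.3568 0.1852] -70.3
heater ('top', 'side') [ 0.457   0.3256 -0.0351] -153.6
tray ('top',) [ 0.5025  0.0134 -0.0623] -91.3
tray ('side',) [ 0.5026  0.0276 -0.06  ] -105.0
tray ('top', 'side') [ 0.5022  0.0132 -0.0635] -198.2
box ('top',) [ 0.4792 -0.3359 -0.2143] -109.9
box ('side',) [ 0.4841 -0.3426 -0.2125] -107.4
box ('top', 'side') [ 0.4844 -0.3416 -0.213 ] -209.7
top [151, 61, 5, 5, 18] [152.6  63.2]
top [160, 62, 5, 5, 17] [161.8  64.1]
top [169, 63, 5, 5, 16] [170.9  65. ]
top [187, 64, 5, 5, 16] [189.3  66.3]
top [197, 65, 4, 5, 18] [198.5  67. ]
top [215, 67, 4, 5, 17] [216.7  68.7]
top [224, 67, 4, 6, 18] [225.7  69.6]
top [149, 70, 5, 5, 16] [151.4  71.6]
top [168, 71, 5, 5, 18] [169.7  73.2]
top [177, 72, 5, 5, 16] [178.9  74. ]
top [195, 73, 5, 6, 19] [197.3  75.4]
top [204, 74, 5, 5, 17] [206.4  76.2]
top [214, 75, 4, 5, 18] [215.7  77. ]
top [148, 78, 5, 5, 20] [150.   79.9]
top [157, 79, 5, 5, 19] [159.2  81. ]
top [176, 80, 4, 5, 17] [177.6  82.1]
top [185, 81, 5, 5, 16] [186.9  83. ]
top [194, 
[... 800 characters left out ...]
29, 29, 24, 217] [117.9 240.5]
side [505, 229, 58, 34, 1003] [535.6 246.2]
side [564, 234, 68, 43, 550] [610.9 259.2]
side [94, 236, 9, 9, 61] [ 98.2 239.8]
side [134, 238, 8, 8, 50] [137.5 241.3]
side [108, 247, 9, 9, 53] [111.9 250.7]
side [91, 249, 23, 20, 174] [101.9 258.4]
side [74, 250, 16, 16, 124] [ 81.5 257.5]
side [63, 258, 11, 10, 71] [ 67.8 262.4]
side [52, 266, 24, 22, 206] [ 63.4 276.5]
side [625, 266, 9, 12, 22] [629.6 271.3]
side [94, 268, 10, 9, 64] [ 98.4 272.1]
side [77, 270, 16, 15, 126] [ 84.5 277.3]
side [249, 290, 20, 21, 332] [259.  299.6]
side [479, 308, 15, 8, 38] [486.2 310.9]
side [495, 308, 80, 43, 866] [546.3 331.1]
side [508, 340, 17, 8, 19] [516.4 344.4]
0.025
```

```bash
cat > ov.py <<'E'
from h import *
cs={n:dict(np.load(n+".npz")) for n in("top","side")}
print("cap",tri(cs["top"],(196.5,216.8),cs["side"],(259,299.6)), "top ray z.15",ray(cs["top"],196.5,216.8,.15),"side",ray(cs["side"],259,299.6,.146))
print("capb",tri(cs["top"],(448.9,190.6),cs["side"],(369.3,138)))
K=4
def crop(n,x0,y0,w,h): return cv2.resize(cs[n]["frame"][y0:y0+h,x0:x0+w,::-1],None,fx=K,fy=K,interpolation=cv2.INTER_CUBIC)
out=[]
for n,(x0,y0,w,h) in {"top":(175,175,80,110),"side":(200,250,118,140)}.items():
    im=crop(n,x0,y0,w,h)
    for p,col in(((.4588,.3244,-.0114),(0,255,0)),((.457,.3256,-.0351),(255,0,255))):
        for L in([(-.054,-.052,.1),(.054,-.052,.1),(.054,.052,.1),(-.054,.052,.1)],[(-.165,-.08,0),(.078,-.08,.085),(.078,.08,.085),(-.165,.08,0)]):
            uv=(proj(cs[n],pose(p,L))-[x0,y0]+.5)*K
            cv2.polylines(im,[uv.astype(np.int32)],True,col,1)
    out.append(im)
H=max(i.shape[0] for i in out)
im=np.hstack([cv2.copyMakeBorder(i,0,H-i.shape[0],0,0,0) for i in out]);print(im.shape);cv2.imwrite("pics/ov1.png",im)
E
python3 ov.py
```

```text
cap (array([0.45844489, 0.35109898, 0.14598481]), array([0.00029736])) top ray z.15 [0.45770548 0.35006742 0.15      ] side [0.45864591 0.35116742 0.146     ]
capb (array([ 0.53515982, -0.30328758,  0.03845839]), array([0.00362507]))
(560, 792, 3)
```

View pics/ov1.png

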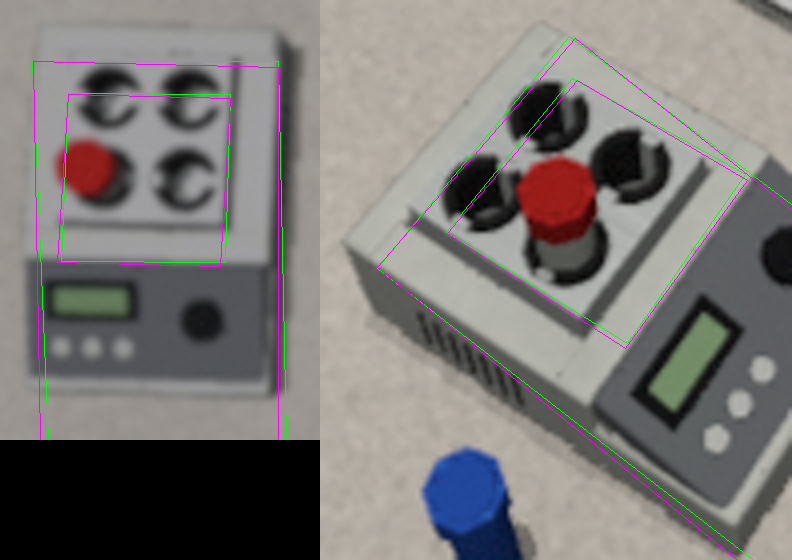

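```bash
sed -i 's/p0=np.r_\[ray.*$/p0=np.r_[ray(cs["top"],u,v,z)[:2],-.2 if k=="box" else -.04]\n    if k=="heater": p0[:2]=.4845,.325/; s/arange(-.04,.041,.008)/arange(-.012,.0121,.004)/g; s/np.arange(-.12,.121,.03)/np.arange(-.08,.081,.02)/' fit.py
python3 fit.py | grep -v "\[[0-9]*, [0-9]*,"
cat > ov2.py <<'E'
from h import *
import sys
cs={n:dict(np.load(n+".npz")) for n in("top","side")}
P=eval(sys.argv[1]); K=3; 
R={"heater":[[(-.054,-.052,.1),(.054,-.052,.1),(.054,.052,.1),(-.054,.052,.1)]],"tray":[[(-.135,-.11,.018),(.135,-.11,.018),(.135,.11,.018),(-.135,.11,.018)]],
"box":[[(-.07,-.08,.052),(.07,-.08,.052),(.07,.08,.052),(-.07,.08,.052)]]}
W={"top":[("heater",175,180,80,95),("box",420,160,105,95),("tray",280,150,100,120)],"side":[("heater",205,255,105,115),("box",345,65,90,115)]}
rows=[]
for n,ws in W.items():
    row=[]
    for k,x0,y0,w,h in ws:
        im=cv2.resize(cs[n]["frame"][y0:y0+h,x0:x0+w,::-1],(0,0),fx=K,fy=K,interpolation=cv2.INTER_CUBIC)
        for L in R[k]: cv2.polylines(im,[((proj(cs[n],pose(P[k],L))-[x0,y0]+.5)*K).astype(np.int32)],True,(0,255,0),1)
        row.append(cv2.copyMakeBorder(im,0,360-im.shape[0],0,0,0))
    rows.append(np.hstack(row))
w=max(r.shape[1] for r in rows); im=np.vstack([cv2.copyMakeBorder(r,0,0,0,w-r.shape[1],0) for r in rows])
s=min(800/w,600/im.shape[0]);cv2.imwrite("pics/ov2.png",cv2.resize(im,None,fx=s,fy=s))
E
```

```text
heater ('top',) [ 0.4588  0.3244 -0.0112] -81.5
heater ('side',) [ 0.4754  0.3329 -0.0399] -72.1
heater ('top', 'side') [ 0.4766  0.3249 -0.0346] -143.8
tray ('top',) [ 0.5025  0.0134 -0.0629] -91.3
tray ('side',) [ 0.5026  0.0276 -0.06  ] -105.0
tray ('top', 'side') [ 0.5022  0.0133 -0.0635] -198.1
box ('top',) [ 0.4792 -0.3359 -0.2145] -109.9
box ('side',) [ 0.484  -0.3426 -0.2126] -107.3
box ('top', 'side') [ 0.4843 -0.3416 -0.2109] -209.7
```

```bash
python3 ov2.py '{"heater":(.4853,.3261,-.037),"tray":(.5022,.0133,-.063),"box":(.4843,-.3416,-.211)}'
```

```text
(no output)
```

View pics/ov2.png

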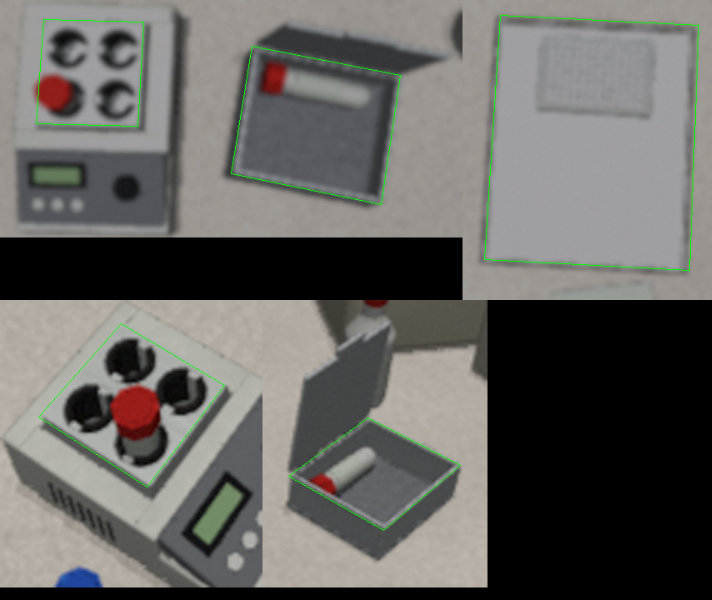

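The overlay fits the heater, tray and box outlines in both views, with the tube cap at (0.458, 0.351, 0.146) as expected. Now I move to the tube.

Request:
arm_command:
  moves:
    - [1,[0.98,-0.69,0],0.0646]
    - [1,[0.98,-0.69,0],0.0646]
    - [1,[0.98,-0.69,0],0.0646]
    - [1,[0.98,-0.69,0],0.0646]
    - [1,[0.98,-0.69,0],0.0646]
    - [1,[0.98,-0.69,0],0.0646]

```text
time: 1.2
tool_pos: [0.3272, -0.4308, 0.2566]
tool_rot: [0.0, 1.0, -0.016, 0.0]
contact_force: [-0.0, -0.3, 0.7]
gripper_width: 1.001
grasp_force: 0.0
```

Request:
arm_command:
  moves:
    - [1,[0.15,-1,0],0]
    - [1,[0.15,-1,0],0]
    - [1,[0.15,-1,0],0]
    - [1,[0.15,-1,0],0]

```text
time: 1.53
tool_pos: [0.3533, -0.2826, 0.2563]
tool_rot: [-0.0, 1.0, -0.018, 0.0]
contact_force: [0.8, 0.1, -0.2]
gripper_width: 1.001
grasp_force: 0.0
```

Request:
arm_command:
  moves:
    - [1,[0.15,-1,0],0]
    - [1,[0.15,-1,0],0]
    - [1,[0.15,-1,0],0]
    - [1,[0.15,-1,0],0]

```text
time: 1.87
tool_pos: [0.3815, -0.1334, 0.2568]
tool_rot: [0.0, 1.0, -0.018, 0.001]
contact_force: [0.7, -0.2, -0.0]
gripper_width: 0.999
grasp_force: 0.0
```

Request:
arm_command:
  moves:
    - [1,[0.15,-1,0],0]
    - [1,[0.15,-1,0],0]
    - [1,[0.15,-1,0],0]
    - [1,[0.15,-1,0],0]

```text
time: 2.2
tool_pos: [0.4098, 0.016, 0.2569]
tool_rot: [-0.0, 1.0, -0.017, 0.001]
contact_force: [-0.3, -0.9, 1.2]
gripper_width: 1.004
grasp_force: 0.0
```

Request:
arm_command:
  moves:
    - [1,[0.15,-1,0],0]
    - [1,[0.15,-1,0],0]
    - [1,[0.15,-1,0],0]
    - [1,[0.15,-1,0],0]

```text
time: 2.53
tool_pos: [0.4381, 0.1655, 0.2567]
tool_rot: [-0.0, 1.0, -0.017, 0.001]
contact_force: [1.8, -0.4, -0.4]
gripper_width: 1.0
grasp_force: 0.0
```

Request:
arm_command:
  moves:
    - [1,[0.15,-1,0],0]
    - [1,[0.15,-1,0],0]
    - [1,[0.15,-1,0],0]
    - [1,[0.15,-1,0],0]
    - [1,[0.15,-1,0],0]
    - [1,[0.15,-1,0],0]

```text
time: 3.03
tool_pos: [0.466, 0.3127, 0.2559]
tool_rot: [0.001, 1.0, -0.017, -0.0]
contact_force: [-0.1, 0.1, -0.6]
gripper_width: 0.998
grasp_force: 0.0
```

```bash
python3 -c "
from h import *;from plant import manip
s=manip.state();print(s['time'],s['tool_pos'],go(s,(.4584,.3511,.157),-.037))"
```

```text
3.0333 [0.46595827 0.31267613 0.2559084 ] ([-0.0592, -0.2543, 0.6594], np.float64(0.0004), np.float64(-0.035))
```

Request:
arm_command:
  moves:
    - [1,[-0.06,-0.255,0.1],0]
    - [1,[-0.06,-0.255,0.2],0]
    - [1,[-0.06,-0.255,0.4],0]
    - [1,[-0.06,-0.255,0.55],0]
    - [1,[-0.06,-0.255,0.66],0]
    - [1,[-0.06,-0.255,0.66],0]
    - [1,[-0.06,-0.255,0.66],0]

```text
time: 3.62
tool_pos: [0.4576, 0.3492, 0.1566]
tool_rot: [0.001, 1.0, -0.019, -0.001]
contact_force: [0.2, 0.3, 0.8]
gripper_width: 1.003
grasp_force: 0.0
```

```bash
python3 - <<'E'
from h import *;from plant import manip
ims=[]
for n,(x0,y0) in {"top":(150,160),"side":(190,230)}.items():
    f=manip.grab_frame(n); ims.append(cv2.resize(f["frame"][y0:y0+130,x0:x0+130,::-1],None,fx=3,fy=3,interpolation=cv2.INTER_CUBIC))
cv2.imwrite("pics/pre.png",np.hstack(ims)); print(manip.state()["tool_pos"])
E
```

```text
[0.45877856 0.35048158 0.15917506]
```

View pics/pre.png

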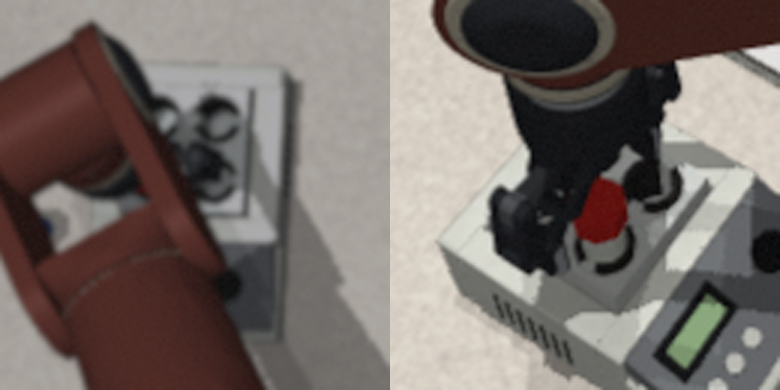

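The fingers straddle the red cap (side view, around (260,300)) along the heater's y, as wanted. Now close.

Request:
arm_command:
  moves:
    - [-1,[0,0,0],0]
    - [-1,[0,0,0],0]
    - [-1,[0,0,0],0]
    - [-1,[0,0,0],0]
    - [-1,[0,0,0],0]
    - [-1,[0,0,0],0]
    - [-1,[0,0,0],0]
    - [-1,[0,0,0],0]
    - [-1,[0,0,0],0]
    - [-1,[0,0,0],0]
    - [-1,[0,0,0],0]
    - [-1,[0,0,0],0]

```text
time: 4.72
tool_pos: [0.4578, 0.3513, 0.1583]
tool_rot: [-0.001, 1.0, -0.018, 0.001]
contact_force: [-1.3, 0.3, 5.4]
gripper_width: 0.39
grasp_force: 59.7
```

Request:
arm_command:
  moves:
    - [-1,[-0.015,0,0],0]
    - [-1,[-0.03,0,0],0]
    - [-1,[-0.045,0,0.001],0]
    - [-1,[-0.058,0,0.002],0]
    - [-1,[-0.058,0,0.002],0]
    - [-1,[-0.058,0,0.002],0]

```text
time: 5.22
tool_pos: [0.4528, 0.3517, 0.1588]
tool_rot: [-0.001, 1.0, -0.018, 0.006]
contact_force: [12.8, 1.9, 0.3]
gripper_width: 0.39
grasp_force: 59.6
```

Request:
arm_command:
  moves:
    - [-1,[-0.015,0,0],0]
    - [-1,[-0.03,0,0],0]
    - [-1,[-0.03,0,0],0]
    - [-1,[-0.03,0,0],0]

```text
time: 5.55
tool_pos: [0.4489, 0.3516, 0.1592]
tool_rot: [-0.001, 1.0, -0.018, 0.007]
contact_force: [12.5, 0.9, 1.0]
gripper_width: 0.386
grasp_force: 59.4
```

Request:
arm_command:
  moves:
    - [-1,[0.03,0,0],0]
    - [-1,[0.06,0,0],0]
    - [-1,[0.09,0,0],0]
    - [-1,[0.12,0,0],0]
    - [-1,[0.14,0,0],0]
    - [-1,[0.155,0,0],0]
    - [-1,[0.17,0,0],0]
    - [-1,[0.17,0,0],0]
    - [-1,[0.17,0,0],0]

```text
time: 6.3
tool_pos: [0.4659, 0.3514, 0.1574]
tool_rot: [-0.0, 1.0, -0.018, -0.005]
contact_force: [-12.7, 1.6, 13.4]
gripper_width: 0.385
grasp_force: 58.8
```

Request:
arm_command:
  moves:
    - [-1,[0.01,0,0],0]
    - [-1,[0.016,0,-0.004],0]
    - [-1,[0.016,0,-0.004],0]
    - [-1,[0.016,0,-0.004],0]

```text
time: 6.63
tool_pos: [0.4674, 0.3513, 0.1574]
tool_rot: [-0.0, 1.0, -0.018, -0.006]
contact_force: [-14.0, 1.3, 12.6]
gripper_width: 0.384
grasp_force: 58.7
```

Request:
arm_command:
  moves:
    - [-1,[-0.03,0,0],0]
    - [-1,[-0.06,0,0],0]
    - [-1,[-0.09,0,0],0]
    - [-1,[-0.12,0,0],0]
    - [-1,[-0.14,0,0],0]
    - [-1,[-0.16,0,0],0]
    - [-1,[-0.18,0,0],0]
    - [-1,[-0.18,0,0],0]
    - [-1,[-0.18,0,0],0]

```text
time: 7.38
tool_pos: [0.4485, 0.3513, 0.159]
tool_rot: [-0.001, 1.0, -0.018, 0.005]
contact_force: [10.3, 0.4, 1.2]
gripper_width: 0.383
grasp_force: 59.7
```

Request:
arm_command:
  moves:
    - [-1,[0.03,0,0],0]
    - [-1,[0.06,0,0],0]
    - [-1,[0.08,0,0],0]
    - [-1,[0.09,0,0],0]
    - [-1,[0.09,0,0],0]
    - [-1,[0.09,0,0],0]

```text
time: 7.88
tool_pos: [0.4566, 0.351, 0.1576]
tool_rot: [0.0, 1.0, -0.018, -0.003]
contact_force: [-5.3, -0.4, 8.6]
gripper_width: 0.383
grasp_force: 60.9
```

Request:
arm_command:
  moves:
    - [-1,[0.005,0,-0.01],0]
    - [-1,[0.005,0,-0.02],0]
    - [-1,[0.005,0,-0.03],0]
    - [-1,[0.005,0,-0.04],0]
    - [-1,[0.005,0,-0.04],0]

```text
time: 8.3
tool_pos: [0.4568, 0.3506, 0.161]
tool_rot: [0.001, 1.0, -0.018, -0.004]
contact_force: [-3.9, 3.5, -2.4]
gripper_width: 0.38
grasp_force: 60.2
```

Request:
arm_command:
  moves:
    - [-1,[-0.01,0,-0.02],0]
    - [-1,[-0.01,0,-0.04],0]
    - [-1,[-0.01,0,-0.06],0]
    - [-1,[-0.01,0,-0.08],0]
    - [-1,[-0.01,0,-0.08],0]

```text
time: 8.72
tool_pos: [0.4574, 0.3506, 0.176]
tool_rot: [0.0, 1.0, -0.018, -0.001]
contact_force: [-4.7, 1.2, -1.9]
gripper_width: 0.386
grasp_force: 60.5
```

```bash
python3 - <<'E'
from h import *;from plant import manip
s=manip.state();print(s["tool_pos"],s["contact_force"])
f=manip.grab_frame("side"); o=np.load("side.npz")["frame"]
y0,x0=255,200
im=np.hstack([cv2.resize(g[y0:y0+130,x0:x0+130,::-1],None,fx=3,fy=3,interpolation=cv2.INTER_CUBIC) for g in(o,f["frame"])])
cv2.imwrite("pics/lift.png",im)
E
```

```text
[0.45739678 0.35063226 0.17595415] [-4.66032143  1.24622147 -1.93839664]
```

View pics/lift.png

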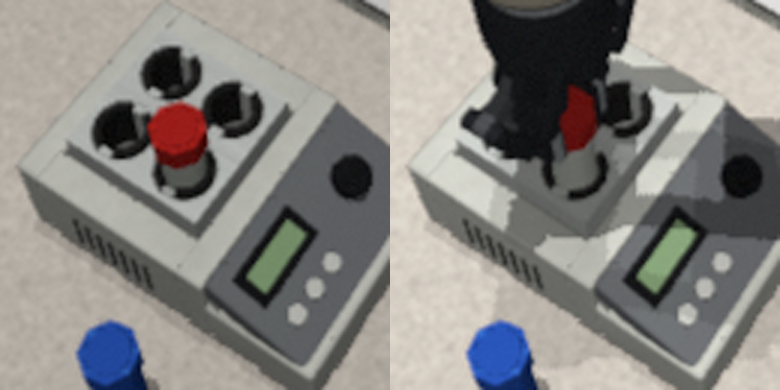

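The side view shows the cap at about (262,300), raised by about 17 mm. The block's corners are at their old pixels, so the block stayed down. I'll draw it straight up.

Request:
arm_command:
  moves:
    - [-1,[0,0,-0.08],0]
    - [-1,[0,0,-0.2],0]
    - [-1,[0,0,-0.35],0]
    - [-1,[0,0,-0.5],0]
    - [-1,[0,0,-0.65],0]
    - [-1,[0,0,-0.7],0]
    - [-1,[0,0,-0.7],0]

```text
time: 9.35
tool_pos: [0.4603, 0.3513, 0.2858]
tool_rot: [-0.002, 1.0, -0.018, 0.005]
contact_force: [0.0, 0.5, -0.7]
gripper_width: 0.382
grasp_force: 60.9
```

```bash
python3 - <<'E'
from h import *;from plant import manip
s=manip.state();print(s["joint_pos"].round(2),s["tool_pos"],s["contact_force"])
p=(.5022,.0133,-.063)
for q in((-.06,.05,0),(-.06,-.05,0)):print(q,pose(p,[q]))
print(go(s,(*pose(p,[(-.06,-.047,0)])[0][:2],.28),1.508))
f=manip.grab_frame("side");o=np.load("side.npz")
m=cv2.absdiff(f["frame"],o["frame"]).max(2)
cv2.imwrite("pics/block.png",cv2.resize(f["frame"][180:400,180:400,::-1],None,fx=2.5,fy=2.5))
E
```

```text
[ 0.52 -0.08  1.69 -0.    1.52  2.13] [0.46028926 0.35131833 0.28575003] [ 0.04336998  0.48296205 -0.70975251]
(-0.06, 0.05, 0) [[0.44546695 0.06697831 0.        ]]
(-0.06, -0.05, 0) [[ 0.43917111 -0.03282331  0.        ]]
([-0.0462, 2.5444, 0.0383], np.float64(-0.2458), np.float64(-0.037))
```

View pics/block.png

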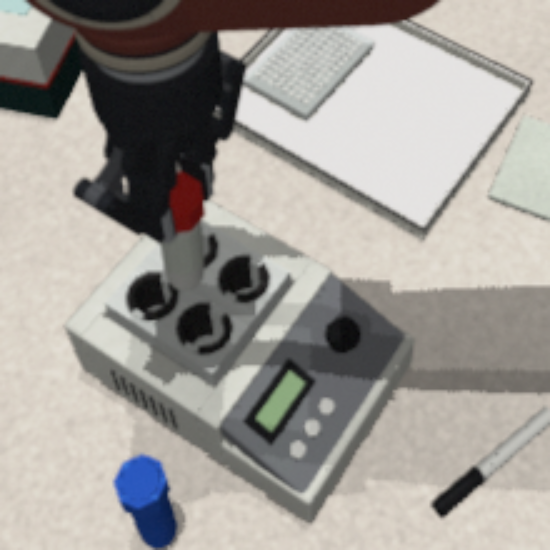

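Request:
arm_command:
  moves:
    - [-1,[-0.015,0.3,0],0]
    - [-1,[-0.015,0.6,0],0]
    - [-1,[-0.015,0.85,0],0]
    - [-1,[-0.015,0.85,0],0]

```text
time: 9.73
tool_pos: [0.4505, 0.2183, 0.2783]
tool_rot: [0.002, 1.0, -0.021, -0.001]
contact_force: [-0.5, 0.7, 0.4]
gripper_width: 0.384
grasp_force: 61.0
```

Request:
arm_command:
  moves:
    - [-1,[-0.015,0.3,0],0]
    - [-1,[-0.015,0.6,0],0]
    - [-1,[-0.015,0.85,0],0]
    - [-1,[-0.015,0.85,0],0]

```text
time: 10.07
tool_pos: [0.4437, 0.0908, 0.2788]
tool_rot: [0.002, 1.0, -0.022, -0.001]
contact_force: [0.0, -0.2, -0.1]
gripper_width: 0.383
grasp_force: 61.0
```

Request:
arm_command:
  moves:
    - [-1,[-0.015,0.25,0],-0.02]
    - [-1,[-0.015,0.5,0],-0.04]
    - [-1,[-0.015,0.7,0],-0.06]
    - [-1,[-0.015,0.85,0],-0.08]
    - [-1,[-0.015,0.85,0],-0.1]
    - [-1,[-0.015,0.85,0],-0.12]
    - [-1,[-0.015,0.85,0],-0.14]
    - [-1,[-0.015,0.85,0],-0.16]
    - [-1,[-0.015,0.85,0],-0.18]
    - [-1,[-0.015,0.85,0],-0.2]
    - [-1,[-0.015,0.85,0],-0.22]
    - [-1,[-0.015,0.85,0],-0.24]
    - [-1,[-0.015,0.85,0],-0.246]
    - [-1,[-0.015,0.85,0],-0.246]
    - [-1,[-0.015,0.85,0],-0.246]
    - [-1,[-0.015,0.85,0],-0.246]

```text
time: 11.4
tool_pos: [0.4371, -0.0311, 0.2798]
tool_rot: [-0.0, 0.729, 0.684, -0.0]
contact_force: [-1.4, 0.3, -0.6]
gripper_width: 0.381
grasp_force: 61.0
```

```bash
python3 - <<'E'
from h import *;from plant import manip
s=manip.state();p=(.5022,.0133,-.063)
print(s["tool_pos"],go(s,(*pose(p,[(-.06,-.047,0)])[0][:2],.13),1.508))
E
```

```text
[ 0.4371406  -0.03106058  0.27976497] ([0.0091, 0.0142, 0.9984], np.float64(-0.0001), np.float64(1.507))
```

Request:
arm_command:
  moves:
    - [-1,[0.01,0.014,0.2],0]
    - [-1,[0.01,0.014,0.45],0]
    - [-1,[0.01,0.014,0.7],0]
    - [-1,[0.01,0.014,0.85],0]
    - [-1,[0.01,0.014,0.95],0]
    - [-1,[0.01,0.014,0.99],0]
    - [-1,[0.01,0.014,0.99],0]
    - [-1,[0.01,0.014,0.99],0]

```text
time: 12.07
tool_pos: [0.44, -0.0299, 0.1328]
tool_rot: [0.0, 0.729, 0.685, 0.0]
contact_force: [-0.3, 0.1, 0.1]
gripper_width: 0.383
grasp_force: 61.0
```

Request:
arm_command:
  moves:
    - [-1,[0,0,0.01],0]
    - [-1,[0,0,0.02],0]
    - [-1,[0,0,0.03],0]
    - [-1,[0,0,0.03],0]

```text
time: 12.4
tool_pos: [0.4398, -0.0298, 0.1281]
tool_rot: [0.0, 0.728, 0.685, 0.0]
contact_force: [0.6, -1.0, -1.0]
gripper_width: 0.384
grasp_force: 61.0
```

Request:
arm_command:
  moves:
    - [-1,[0,0,0.01],0]
    - [-1,[0,0,0.02],0]
    - [-1,[0,0,0.03],0]
    - [-1,[0,0,0.03],0]

```text
time: 12.73
tool_pos: [0.4398, -0.0299, 0.1236]
tool_rot: [0.0, 0.728, 0.685, 0.0]
contact_force: [-1.8, -0.4, 3.1]
gripper_width: 0.382
grasp_force: 61.4
```

Request:
arm_command:
  moves:
    - [-1,[0.03,0,0.012],0]
    - [-1,[0.06,0,0.015],0]
    - [-1,[0.09,0,0.019],0]
    - [-1,[0.12,0,0.025],0]
    - [-1,[0.135,0,0.028],0]
    - [-1,[0.135,0,0.028],0]

```text
time: 13.23
tool_pos: [0.4427, -0.0107, 0.1223]
tool_rot: [0.003, 0.728, 0.685, -0.0]
contact_force: [-2.9, -3.1, 13.1]
gripper_width: 0.382
grasp_force: 63.8
```

```bash
cat > red.py <<'E'
from h import *;from plant import manip
import sys
s=manip.state();print(s["tool_pos"].round(4),s["contact_force"].round(1))
f=manip.grab_frame("side"); cv2.imwrite(sys.argv[1],cv2.resize(f["frame"][130:330,250:470,::-1],None,fx=2.5,fy=2.5))
E
python3 red.py pics/arc1.png
```

```text
[ 0.4427 -0.0107  0.1223] [-2.9 -3.1 13.1]
```

View pics/arc1.png

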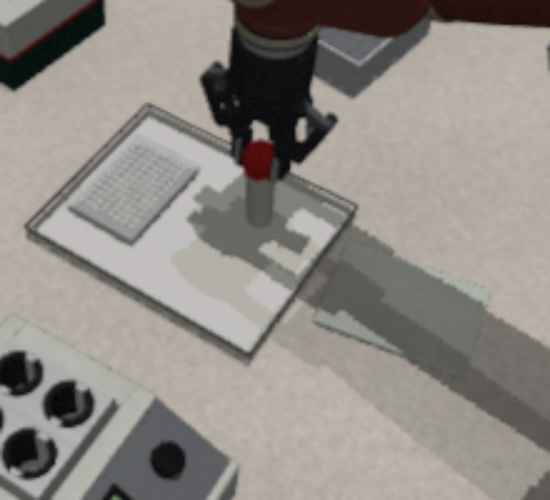

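The side view shows the gripped tube upright with its tip on the tray floor at about (354,220). It slid instead of tilting. I'll press slightly more while moving on.

Request:
arm_command:
  moves:
    - [-1,[0.02,0,0.012],0]
    - [-1,[0.05,0,0.018],0]
    - [-1,[0.08,0,0.022],0]
    - [-1,[0.11,0,0.024],0]
    - [-1,[0.14,0,0.026],0]
    - [-1,[0.14,0,0.026],0]

```text
time: 13.78
tool_pos: [0.4438, 0.011, 0.1176]
tool_rot: [0.002, 0.728, 0.685, 0.0]
contact_force: [-1.4, -1.7, 10.0]
gripper_width: 0.383
grasp_force: 65.6
```

Request:
arm_command:
  moves:
    - [-1,[0.03,0,0.014],0]
    - [-1,[0.06,0,0.03],0]
    - [-1,[0.09,0,0.046],0]
    - [-1,[0.12,0,0.064],0]
    - [-1,[0.15,0,0.084],0]
    - [-1,[0.18,0,0.105],0]
    - [-1,[0.18,0,0.105],0]

```text
time: 14.37
tool_pos: [0.4463, 0.0383, 0.1021]
tool_rot: [0.003, 0.728, 0.686, 0.002]
contact_force: [-0.4, -1.4, 7.8]
gripper_width: 0.386
grasp_force: 68.7
```

Request:
arm_command:
  moves:
    - [-1,[0.03,0,0.027],0]
    - [-1,[0.06,0,0.058],0]
    - [-1,[0.09,0,0.092],0]
    - [-1,[0.113,0,0.122],0]
    - [-1,[0.135,0,0.16],0]
    - [-1,[0.155,0,0.197],0]
    - [-1,[0.172,0,0.235],0]
    - [-1,[0.187,0,0.267],0]
    - [-1,[0.187,0,0.267],0]

```text
time: 15.12
tool_pos: [0.4458, 0.066, 0.0592]
tool_rot: [0.001, 0.728, 0.686, -0.0]
contact_force: [0.2, -3.3, 4.7]
gripper_width: 0.382
grasp_force: 69.2
```

```bash
python3 red.py pics/arc2.png
```

```text
[0.4458 0.066  0.0592] [ 0.2 -3.3  4.7]
```

View pics/arc2.png

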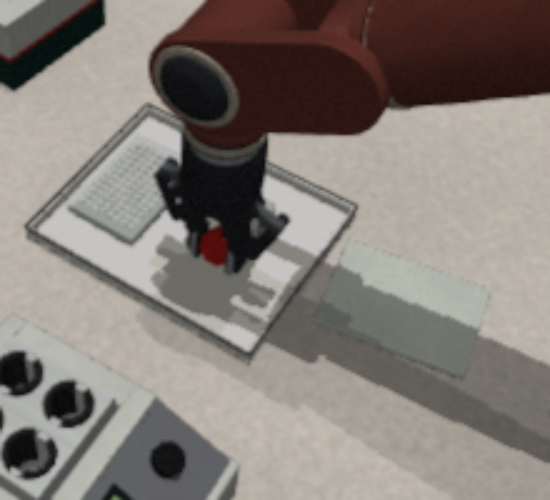

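The side view shows the red cap's end facing the camera at about (336,228), so the tube has tilted with its body running back behind the gripper. I'll continue down.

Request:
arm_command:
  moves:
    - [-1,[0.012,0,0.03],0]
    - [-1,[0.022,0,0.06],0]
    - [-1,[0.03,0,0.09],0]
    - [-1,[0.034,0,0.115],0]
    - [-1,[0.037,0,0.135],0]
    - [-1,[0.038,0,0.15],0]
    - [-1,[0.038,0,0.15],0]

```text
time: 15.75
tool_pos: [0.4473, 0.073, 0.038]
tool_rot: [0.0, 0.728, 0.685, 0.002]
contact_force: [0.6, 2.8, 7.3]
gripper_width: 0.387
grasp_force: 71.0
```

Request:
arm_command:
  moves:
    - [-1,[0,0,0.007],0]
    - [-1,[0,0,0.013],0]
    - [-1,[0,0,0.02],0]
    - [-1,[0,0,0.02],0]

```text
time: 16.08
tool_pos: [0.4475, 0.0731, 0.0353]
tool_rot: [0.0, 0.729, 0.685, 0.002]
contact_force: [0.6, 3.7, 7.8]
gripper_width: 0.388
grasp_force: 71.3
```

Request:
arm_command:
  moves:
    - [-1,[0,0,0.007],0]
    - [-1,[0,0,0.013],0]
    - [-1,[0,0,0.02],0]
    - [-1,[0,0,0.02],0]
    - [-1,[0,0,0.02],0]

```text
time: 16.5
tool_pos: [0.4475, 0.073, 0.0323]
tool_rot: [0.0, 0.729, 0.685, 0.002]
contact_force: [0.4, 4.1, 7.0]
gripper_width: 0.381
grasp_force: 71.5
```

Request:
arm_command:
  moves:
    - [-1,[0,0,0.007],0]
    - [-1,[0,0,0.013],0]
    - [-1,[0,0,0.018],0]
    - [-1,[0,0,0.018],0]
    - [-1,[0,0,0.018],0]

```text
time: 16.92
tool_pos: [0.4475, 0.0731, 0.0296]
tool_rot: [0.0, 0.729, 0.685, 0.002]
contact_force: [0.3, 4.1, 5.9]
gripper_width: 0.382
grasp_force: 71.7
```

Request:
arm_command:
  moves:
    - [-1,[0,0,0.005],0]
    - [-1,[0,0,0.01],0]
    - [-1,[0,0,0.01],0]
    - [-1,[0,0,0.01],0]

```text
time: 17.25
tool_pos: [0.4476, 0.0731, 0.0285]
tool_rot: [0.0, 0.729, 0.685, 0.002]
contact_force: [-1.6, 4.7, 9.5]
gripper_width: 0.38
grasp_force: 72.9
```

Request:
arm_command:
  moves:
    - [-0.1,[0,0,0],0]
    - [0,[0,0,0],0]
    - [0.2,[0,0,0],0]
    - [0.3,[0,0,0],0]
    - [0.3,[0,0,0],0]
    - [0.3,[0,0,0],0]
    - [0.3,[0,0,0],0]
    - [0.3,[0,0,0],0]

```text
time: 17.92
tool_pos: [0.4454, 0.072, 0.0262]
tool_rot: [-0.0, 0.728, 0.685, -0.0]
contact_force: [-0.4, 0.2, -0.1]
gripper_width: 0.653
grasp_force: 0.0
```

Request:
arm_command:
  moves:
    - [0.3,[0,0,-0.1],0]
    - [0.3,[0,0,-0.3],0]
    - [0.3,[0,0,-0.5],0]
    - [0.3,[0,0,-0.75],0]
    - [0.3,[-0.3,0,-1],0]
    - [0.3,[-0.6,0,-1],0]
    - [0.3,[-1,-0.6,-1],0]
    - [0.3,[-1,-0.9,-1],0]
    - [0.3,[-1,-1,-1],0]

```text
time: 18.67
tool_pos: [0.3287, -0.0555, 0.176]
tool_rot: [-0.0, 0.728, 0.685, -0.0]
contact_force: [-1.0, -1.3, 1.7]
gripper_width: 0.652
grasp_force: 0.0
```

```bash
python3 - <<'E'
from h import *;from plant import manip
s=manip.state();print(s["tool_pos"],s["contact_force"])
for n in("top","side"):
    f=manip.grab_frame(n); np.savez(n+"2.npz",**{k:f[k] for k in("frame","fx","fy","cx","cy","R","t")})
    h=cv2.cvtColor(f["frame"],cv2.COLOR_RGB2HSV); m=(((h[...,0]<8)|(h[...,0]>172))&(h[...,1]>140)&(h[...,2]>50)).astype(np.uint8)
    _,_,st,ce=cv2.connectedComponentsWithStats(m)
    uv=proj(f,(.447,.073,.02))[0];print(n,"expect",uv.round(1))
    for a,q in zip(st[1:],ce[1:]):
        if a[4]>15 and np.hypot(*(q-uv))<40: print(a.tolist(),q.round(1),ray(f,*q,.021).round(4))
    print([(np.round(d["extent"]).tolist(),round(d["confidence"],2)) for d in manip.search_frame(f,"tube")])
E
```

```text
[ 0.32873749 -0.05547197  0.17599833] [-0.95859994 -1.32266232  1.71696952]
top expect [310.  226.1]
[309, 221, 7, 10, 55] [311.8 225.4] [0.4487 0.068  0.021 ]
[([444.0, 185.0, 490.0, 205.0], 0.93), ([309.0, 222.0, 347.0, 237.0], 0.65), ([144.0, 227.0, 169.0, 241.0], 0.57)]
side expect [333.7 239.2]
[328, 230, 15, 15, 159] [334.9 237.2] [0.4469 0.0668 0.021 ]
[([325.0, 208.0, 358.0, 250.0], 0.88), ([367.0, 122.0, 392.0, 143.0], 0.79), ([226.0, 361.0, 248.0, 400.0], 0.6)]
```

```bash
cat > tf.py <<'E'
from h import *
cs={n:dict(np.load(n+"2.npz")) for n in("top","side")}; c0={n:dict(np.load(n+".npz")) for n in("top","side")}
D={}
for n in cs:
    d=cv2.absdiff(cs[n]["frame"],c0[n]["frame"]).max(2).astype(np.float32); D[n]=d
    u,v=proj(cs[n],(.447,.02,.02))[0].astype(int); 
    print(n,u,v); 
    for r in range(v-20,v+22,2): print(" ".join("%3d"%x for x in d[r,u-36:u+38:2]))
E
python3 tf.py
```

```text
top 329 225
  2   2   3   2   2   3   2   2   2   3   3   3   1   2   3   4   2   3   2   3   2   2   3   3   2   3   2   2   3   5   4   4   1   3   2   3   1
  2   3   2   2   3   2   2   1   2   3   3   3   3   3   1   2   2   3   2   3   3   2   3   4   1   3   3   2   3   1   2   2   1   2   3   1   3
  3   2   3   2   4   1   3   5   2   2   4   1   3   2   1   3   3   4   2   1   2   3   3   2   1   3   3   2   3   1   2   3   3   2   4   1   4
  1   2   3   4   2   3   3   3   1   2   2   4   3   2   2   4   4   2   2   3   2   2   3   3   3   2   3   2   2   1   2   2   3   4   3   2   3
  2   2   3   1   1   3   2   3   2   2   2   2   3   2   1   2   1   3   2   3   3   3   2   2   4   3   3   3   2   4   3   3   2   4   3   2   3
  1   3   2   3   1   3   2   3   2   2   1   4   2   4   2   4   3   2   3   3   3   3   2   5   2   2   2   2   3   3   3   2   3   3   2   2   2
  2   2   3   3   2   2   3   3   2   2   3   4   3   3   2   1   4   2   3   3   1   2   3   2   2   3   2   2   1   3   3   2   3   1   2   3   2
  2   2   2   2   2   3   3   2  25  33  31  28   5 
[... 4440 characters left out ...]
  70 181 175 176 164 172 170 168 112  92   4   2   4   3   2   3   5   3   5  21  25  25  26  26  13   2  21
  3   4   4   4   4   3   4   3   4   3  75 180 178 181 182 171 171 173  69   5   4   4   4   3   3   5   6   3   3   8  25  26  23  13   0  21  25
  3   4   3   3   3   4   4   3   5   4  32 164 181 177 182 177 177 179  25   3   5   4   3   3   4   5   2   3   4   4  24  24  20   5  17  22  23
  5   3   4   2   3   4   4   4   3   4   6  93 181 184 181 174 182 110   4   4   4   4   3   2   3   3   5   2   3   5  20  12   5  12  24  24  25
  3   1   4   3   3   3   3   4   4   4   3   4  29 124 184 178 119  19   3   3   3   6   4   2   6   4   3   5   3   2   2   3   1  22  22  26  25
```

```bash
python3 - <<'E'
from h import *;from plant import manip
s=manip.state();print(go(s,(.445,.019,.031),1.508))
E
```

```text
([0.5405, 0.7366, 0.9683], np.float64(-0.0001), np.float64(1.508))
```

Request:
arm_command:
  moves:
    - [0.5,[0.2,0.25,0],0]
    - [0.5,[0.4,0.5,0],0]
    - [0.5,[0.54,0.737,0],0]
    - [0.5,[0.54,0.737,0.15],0]
    - [0.5,[0.54,0.737,0.35],0]
    - [0.5,[0.54,0.737,0.55],0]
    - [0.5,[0.54,0.737,0.75],0]
    - [0.5,[0.54,0.737,0.88],0]
    - [0.5,[0.54,0.737,0.95],0]
    - [0.5,[0.54,0.737,0.968],0]
    - [0.5,[0.54,0.737,0.968],0]

```text
time: 19.78
tool_pos: [0.4454, 0.0201, 0.0298]
tool_rot: [-0.001, 0.728, 0.685, -0.001]
contact_force: [-0.2, -1.7, -0.1]
gripper_width: 0.749
grasp_force: 0.0
```

Request:
arm_command:
  moves:
    - [-1,[0,0,0],0]
    - [-1,[0,0,0],0]
    - [-1,[0,0,0],0]
    - [-1,[0,0,0],0]
    - [-1,[0,0,0],0]
    - [-1,[0,0,0],0]
    - [-1,[0,0,0],0]
    - [-1,[0,0,0],0]
    - [-1,[0,0,0],0]
    - [-1,[0,0,0],0]

```text
time: 20.62
tool_pos: [0.4465, 0.0194, 0.0324]
tool_rot: [0.001, 0.728, 0.685, 0.001]
contact_force: [-0.2, 0.9, 5.7]
gripper_width: 0.304
grasp_force: 58.7
```

Request:
arm_command:
  moves:
    - [-1,[0,0,-0.05],0]
    - [-1,[0,0,-0.1],0]
    - [-1,[0,0,-0.2],0]
    - [-1,[0,0,-0.3],0]
    - [-1,[0,0,-0.3],0]
    - [-1,[0,0,-0.3],0]

```text
time: 21.12
tool_pos: [0.446, 0.0194, 0.0768]
tool_rot: [0.001, 0.728, 0.685, 0.001]
contact_force: [-0.9, 0.2, -0.5]
gripper_width: 0.305
grasp_force: 59.0
```

```bash
python3 - <<'E'
from h import *;from plant import manip
s=manip.state();print(s["tool_pos"],s["contact_force"],s["ft_torque"])
f=manip.grab_frame("side"); np.savez("side3.npz",frame=f["frame"])
h=cv2.cvtColor(f["frame"],cv2.COLOR_RGB2HSV); m=(((h[...,0]<8)|(h[...,0]>172))&(h[...,1]>140)&(h[...,2]>50)).astype(np.uint8)
_,_,st,ce=cv2.connectedComponentsWithStats(m)
print([ (a.tolist(),q.round(1)) for a,q in zip(st[1:],ce[1:]) if a[4]>40 and 290<q[0]<400 and 180<q[1]<260])
for z in(.02,.04,.065,.08):print(z,proj(f,(.448,.068,z)).round(1))
E
```

```text
[0.4459974  0.01941867 0.07681277] [-0.94269743  0.1788796  -0.51116331] [ 0.00730059  0.00122741 -0.02164503]
[([328, 219, 16, 15, 173], array([335.3, 226. ]))]
0.02 [[334.3 237.6]]
0.04 [[334.6 232.8]]
0.065 [[335.1 226.5]]
0.08 [[335.3 222.6]]
```

```bash
python3 - <<'E'
from h import *;from plant import manip
s=manip.state();b=(.4843,-.3416,-.211)
q=pose(b,[(-.02,0,.16)])[0];print(q,go(s,q,np.pi/2-.211))
E
```

```text
[ 0.46474356 -0.33741124  0.16      ] ([-2.367, 0.2762, -0.5618], np.float64(0.0238), np.float64(1.509))
```

Request:
arm_command:
  moves:
    - [-1,[0,0.05,-0.2],0]
    - [-1,[0,0.1,-0.4],0]
    - [-1,[-0.1,0.1,-0.56],0]
    - [-1,[-0.35,0.1,-0.56],0]
    - [-1,[-0.6,0.1,-0.56],0]
    - [-1,[-0.8,0.1,-0.56],0]
    - [-1,[-0.8,0.1,-0.56],0]

```text
time: 21.75
tool_pos: [0.452, -0.105, 0.1588]
tool_rot: [0.0, 0.73, 0.683, -0.001]
contact_force: [-0.9, 0.3, -0.9]
gripper_width: 0.305
grasp_force: 59.0
```

Request:
arm_command:
  moves:
    - [-1,[-0.25,0.1,0],0]
    - [-1,[-0.5,0.1,0],0]
    - [-1,[-0.8,0.1,0],0]
    - [-1,[-0.8,0.1,0],0]

```text
time: 22.08
tool_pos: [0.4596, -0.2265, 0.1587]
tool_rot: [0.0, 0.73, 0.683, -0.001]
contact_force: [-0.5, 0.5, -0.6]
gripper_width: 0.305
grasp_force: 59.1
```

Request:
arm_command:
  moves:
    - [-1,[-0.25,0.07,0],0.008]
    - [-1,[-0.5,0.07,0],0.016]
    - [-1,[-0.75,0.07,0],0.0238]
    - [-1,[-0.76,0.07,0],0.0238]
    - [-1,[-0.76,0.07,0],0.0238]
    - [-1,[-0.76,0.07,0],0.0238]

```text
time: 22.58
tool_pos: [0.4635, -0.3352, 0.1583]
tool_rot: [-0.001, 0.778, 0.629, 0.0]
contact_force: [-0.3, 0.9, -0.4]
gripper_width: 0.302
grasp_force: 59.1
```

```bash
python3 - <<'E'
from h import *;from plant import manip
s=manip.state();b=(.4843,-.3416,-.211)
q=pose(b,[(-.02,0,.04)])[0];print(s["tool_pos"],s["contact_force"],go(s,q,np.pi/2-.211))
E
```

```text
[ 0.46354025 -0.33516803  0.15826431] [-0.32713396  0.92355562 -0.426791  ] ([-0.0129, 0.011, 0.7884], np.float64(0.0001), np.float64(1.36))
```

Request:
arm_command:
  moves:
    - [-1,[-0.013,0.011,0.1],0]
    - [-1,[-0.013,0.011,0.25],0]
    - [-1,[-0.013,0.011,0.4],0]
    - [-1,[-0.013,0.011,0.55],0]
    - [-1,[-0.013,0.011,0.68],0]
    - [-1,[-0.013,0.011,0.75],0]
    - [-1,[-0.013,0.011,0.788],0]
    - [-1,[-0.013,0.011,0.788],0]

```text
time: 23.25
tool_pos: [0.4647, -0.3369, 0.0401]
tool_rot: [-0.001, 0.777, 0.629, -0.0]
contact_force: [0.4, -0.6, -0.6]
gripper_width: 0.304
grasp_force: 59.1
```

Request:
arm_command:
  moves:
    - [-1,[0,0,0.012],0]
    - [-1,[0,0,0.024],0]
    - [-1,[0,0,0.035],0]
    - [-1,[0,0,0.035],0]

```text
time: 23.58
tool_pos: [0.4655, -0.3389, 0.0368]
tool_rot: [0.001, 0.778, 0.629, 0.0]
contact_force: [0.2, 0.5, -1.3]
gripper_width: 0.301
grasp_force: 59.1
```

Request:
arm_command:
  moves:
    - [-1,[0,0,0.008],0]
    - [-1,[0,0,0.016],0]
    - [-1,[0,0,0.02],0]
    - [-1,[0,0,0.02],0]
    - [-1,[0,0,0.02],0]

```text
time: 24.0
tool_pos: [0.4653, -0.3387, 0.0335]
tool_rot: [0.0, 0.778, 0.629, -0.0]
contact_force: [-0.4, -0.4, 2.0]
gripper_width: 0.306
grasp_force: 59.2
```

Request:
arm_command:
  moves:
    - [-1,[0,0,0.006],0]
    - [-1,[0,0,0.006],0]
    - [-0.2,[0,0,0.006],0]
    - [-0.1,[0,0,0.006],0]
    - [0.05,[0,0,0.006],0]
    - [0.1,[0,0,0.006],0]
    - [0.1,[0,0,0.006],0]
    - [0.1,[0,0,0.006],0]
    - [0.1,[0,0,0.006],0]
    - [0.1,[0,0,0.006],0]

```text
time: 24.83
tool_pos: [0.4654, -0.3387, 0.0324]
tool_rot: [0.0, 0.778, 0.629, 0.0]
contact_force: [2.8, -0.4, 1.7]
gripper_width: 0.546
grasp_force: 1.0
```

Request:
arm_command:
  moves:
    - [0.1,[0,0,-0.08],0]
    - [0.1,[0,0,-0.2],0]
    - [0.1,[0,0,-0.4],0]
    - [0.1,[0,0,-0.6],0]
    - [0.1,[0,0,-0.8],0]
    - [0.1,[0,0,-1],0]
    - [0.1,[0,0,-1],0]

```text
time: 25.42
tool_pos: [0.4674, -0.3409, 0.1907]
tool_rot: [0.006, 0.778, 0.629, 0.001]
contact_force: [1.6, -1.3, 1.9]
gripper_width: 0.551
grasp_force: 0.0
```

Request:
arm_command:
  moves:
    - [0.1,[0.2,0,-0.2],0]
    - [0.1,[0.45,0,-0.4],0]
    - [0.1,[0.7,0,-0.5],0]
    - [-0.5,[1,0,-0.5],0]
    - [-1,[1,0,-0.5],0]
    - [-1,[1,0,-0.5],0]

```text
time: 25.92
tool_pos: [0.4965, -0.1896, 0.2577]
tool_rot: [-0.0, 0.776, 0.63, -0.0]
contact_force: [-0.5, -0.2, 0.4]
gripper_width: 0.132
grasp_force: 0.0
```

```bash
cat > bx.py <<'E'
from h import *;from plant import manip
import sys
s=manip.state();print(s["time"],s["tool_pos"].round(4),s["joint_pos"].round(2))
ims=[]
for n,(x0,y0,w,h) in {"top":(410,140,130,120),"side":(335,50,110,130)}.items():
    f=manip.grab_frame(n); np.savez(n+"4.npz",**{k:f[k] for k in("frame","fx","fy","cx","cy","R","t")})
    ims.append(cv2.resize(f["frame"][y0:y0+h,x0:x0+w,::-1],(w*3,390),interpolation=cv2.INTER_CUBIC))
    print(n,[(np.round(d["extent"]).tolist(),round(d["confidence"],2)) for t in("tube","lid") for d in manip.search_frame(f,t)])
    b=(.4843,-.3416,-.211)
    for a in(1.4,1.5,1.6): print(a,proj(f,pose(b,[(.07-.14*np.cos(a)+.006*np.sin(a),y,.052+.14*np.sin(a)+.006*np.cos(a)) for y in(-.08,.08)])).round(1).tolist())
cv2.imwrite(sys.argv[1],np.hstack(ims))
E
python3 bx.py pics/box1.png
```

```text
25.9167 [ 0.4965 -0.1896  0.2577] [-0.5  -0.17  1.83 -0.    1.49 -0.3 ]
top [([443.0, 205.0, 483.0, 231.0], 0.85), ([286.0, 160.0, 376.0, 260.0], 0.72), ([446.0, 192.0, 492.0, 206.0], 0.53), ([485.0, 176.0, 517.0, 190.0], 0.83), ([432.0, 174.0, 516.0, 242.0], 0.37)]
1.4 [[518.3, 186.4], [452.4, 173.4]]
1.5 [[519.2, 180.7], [453.5, 167.8]]
1.6 [[520.0, 175.2], [454.3, 162.3]]
side [([381.0, 133.0, 406.0, 155.0], 0.68), ([225.0, 359.0, 249.0, 400.0], 0.64), ([364.0, 124.0, 388.0, 142.0], 0.53), ([352.0, 73.0, 395.0, 135.0], 0.84)]
1.4 [[397.9, 75.2], [364.1, 98.3]]
1.5 [[394.1, 73.1], [360.1, 95.9]]
1.6 [[390.2, 71.4], [356.1, 94.0]]
```

View pics/box1.png

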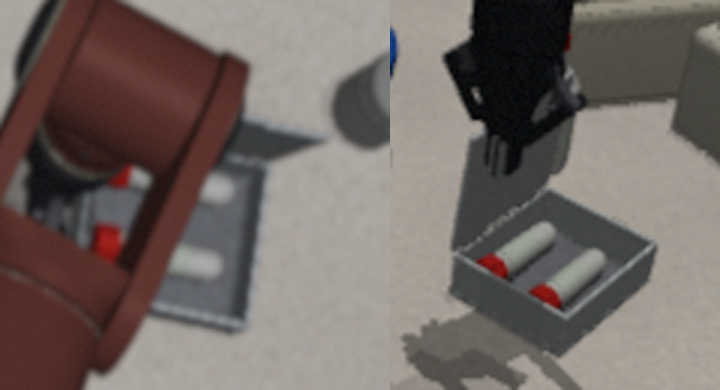

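Both tubes lie flat and parallel in the box: the new one's cap is at about (446,221) in the top view, and tube_b is undisturbed. The lid stands open behind them, so the fingers go behind it next.

Request:
arm_command:
  moves:
    - [-1,[0,0.25,-0.05],0]
    - [-1,[0,0.5,-0.05],0]
    - [-1,[0,0.75,-0.05],0]
    - [-1,[0,0.97,-0.05],0]
    - [-1,[-0.25,0.97,-0.05],0]
    - [-1,[-0.5,0.97,-0.05],0]
    - [-1,[-0.75,0.97,-0.05],0]
    - [-1,[-1,0.97,-0.05],0]
    - [-1,[-1,0.97,-0.05],0]

```text
time: 26.97
tool_pos: [0.6046, -0.3764, 0.2634]
tool_rot: [0.0, 0.78, 0.626, -0.002]
contact_force: [0.4, 0.2, -0.4]
gripper_width: 0.0
grasp_force: 0.0
```

```bash
cat > lid.py <<'E'
from h import *;from plant import manip
s=manip.state();b=(.4843,-.3416,-.211)
d=s["tool_pos"][:2]-b[:2];c,sn=np.cos(b[2]),np.sin(b[2]);X=c*d[0]+sn*d[1]
print(s["time"],"box xy",X.round(4),(-sn*d[0]+c*d[1]).round(4),s["tool_pos"][2].round(4),s["contact_force"].round(1))
for t in(1.5,1.3,1.1,.9,.7,.5,.3,.1,0):
    x=.07-.12*np.cos(t)+.006*np.sin(t)+.015;z=.052+.12*np.sin(t)+.006*np.cos(t)+.025
    print(t,"y %.3f z %.3f"%((x-X)/.15,(s["tool_pos"][2]-z)/.15))
E
python3 lid.py
```

```text
26.9667 box xy 0.1249 -0.0088 0.2634 [ 0.4  0.2 -0.4]
1.5 y -0.283 z 0.442
1.3 y -0.441 z 0.461
1.1 y -0.593 z 0.512
0.9 y -0.732 z 0.591
0.7 y -0.852 z 0.697
0.5 y -0.949 z 0.824
0.3 y -1.018 z 0.968
0.1 y -1.058 z 1.123
0 y -1.066 z 1.203
```

Request:
arm_command:
  moves:
    - [-1,[0.06,0,0.15],0]
    - [-1,[0.06,0,0.3],0]
    - [-1,[0.06,0,0.44],0]
    - [-1,[0.06,-0.08,0.44],0]
    - [-1,[0.06,-0.16,0.44],0]
    - [-1,[0.06,-0.24,0.44],0]
    - [-1,[0.06,-0.3,0.443],0]
    - [-1,[0.06,-0.36,0.45],0]
    - [-1,[0.06,-0.44,0.461],0]
    - [-1,[0.06,-0.52,0.48],0]
    - [-1,[0.06,-0.593,0.512],0]
    - [-1,[0.06,-0.593,0.512],0]

```text
time: 27.97
tool_pos: [0.5205, -0.3413, 0.187]
tool_rot: [-0.001, 0.778, 0.628, -0.0]
contact_force: [-0.1, -0.2, -0.3]
gripper_width: -0.003
grasp_force: 0.0
```

```bash
python3 lid.py; python3 - <<'E'
from plant import manip
for n in("top","side"):
    f=manip.grab_frame(n);print(n,[(d["extent"],d["confidence"]) for d in manip.search_frame(f,"lid")])
E
```

```text
27.9667 box xy 0.0353 0.0079 0.187 [-0.1 -0.2 -0.3]
1.5 y 0.315 z -0.067
1.3 y 0.156 z -0.048
1.1 y 0.004 z 0.002
0.9 y -0.135 z 0.082
0.7 y -0.255 z 0.187
0.5 y -0.352 z 0.315
0.3 y -0.421 z 0.459
0.1 y -0.461 z 0.614
0 y -0.469 z 0.693
top [([442.9, 179.1, 505.5, 196.2], 0.48)]
side [([355.7, 85.2, 404.6, 129.8], 0.64)]
```

Request:
arm_command:
  moves:
    - [-1,[0,-0.07,0.04],0]
    - [-1,[0,-0.135,0.082],0]
    - [-1,[0,-0.195,0.132],0]
    - [-1,[0,-0.255,0.187],0]
    - [-1,[0,-0.305,0.25],0]
    - [-1,[0,-0.352,0.315],0]
    - [-1,[0,-0.39,0.385],0]
    - [-1,[0,-0.421,0.459],0]
    - [-1,[0,-0.445,0.535],0]
    - [-1,[0,-0.46,0.614],0]
    - [-1,[0,-0.469,0.66],0]
    - [-1,[0,-0.469,0.69],0]
    - [-1,[0,-0.469,0.7],0]
    - [-1,[0,-0.469,0.7],0]

```text
time: 29.33
tool_pos: [0.4535, -0.3267, 0.0835]
tool_rot: [-0.001, 0.778, 0.629, -0.0]
contact_force: [-2.6, 1.6, 3.7]
gripper_width: 0.002
grasp_force: 1.8
```

Request:
arm_command:
  moves:
    - [-1,[0,0,0.01],0]
    - [-1,[0,0,0.02],0]
    - [-1,[0,0,0.02],0]
    - [-1,[0,0,0.02],0]

```text
time: 29.67
tool_pos: [0.4537, -0.3269, 0.0832]
tool_rot: [-0.001, 0.777, 0.629, -0.0]
contact_force: [-9.5, 7.7, 21.1]
gripper_width: 0.003
grasp_force: 9.9
```

Hard stop at 21 N, so the lid is closed. I'll lift away and check.

Request:
arm_command:
  moves:
    - [-1,[0,0,-0.1],0]
    - [-1,[0,0,-0.3],0]
    - [-1,[0,0,-0.5],0]
    - [-1,[0.3,0,-0.8],0]
    - [-1,[0.6,0,-0.9],0]
    - [-1,[1,-0.3,-0.9],0]
    - [-1,[1,-0.6,-0.9],0]
    - [-1,[1,-0.6,-0.9],0]
    - [-1,[1,-0.6,-0.9],0]

```text
time: 30.42
tool_pos: [0.3935, -0.1571, 0.2143]
tool_rot: [-0.001, 0.777, 0.63, 0.0]
contact_force: [0.3, 0.1, -0.7]
gripper_width: 0.001
grasp_force: 0.0
```

Request:
arm_command:
  moves:
    - [-1,[0.3,0,0],0]
    - [-1,[0.6,0,0],0]
    - [-1,[0.9,0,0],0]
    - [-1,[0.9,0,0],0]
    - [-1,[0.9,0,0],0]

```text
time: 30.83
tool_pos: [0.4257, -0.0271, 0.2151]
tool_rot: [0.0, 0.776, 0.631, 0.0]
contact_force: [-0.3, -0.0, -0.1]
gripper_width: 0.002
grasp_force: 0.0
```

```bash
python3 - <<'E'
from h import *;from plant import manip
s=manip.state();print(s["time"],s["tool_pos"],s["contact_force"])
b=(.4843,-.3416,-.211)
for n in("top","side"):
    f=manip.grab_frame(n)
    for t in("lid","box","plate","tube"): print(n,t,[(np.round(d["extent"]).astype(int).tolist(),round(d["confidence"],2)) for d in manip.search_frame(f,t)])
    g=cv2.cvtColor(f["frame"],cv2.COLOR_RGB2GRAY).astype(np.float32);G=cv2.GaussianBlur(np.hypot(cv2.Sobel(g,5,1,0),cv2.Sobel(g,5,0,1)),(0,0),.7)
    ex=[]
    for a in np.arange(-.04,.25,.02):
        L=np.linspace((.07-.14*np.cos(a)+.006*np.sin(a),-.078,.052+.14*np.sin(a)+.006*np.cos(a)),(.07-.14*np.cos(a)+.006*np.sin(a),.078,.052+.14*np.sin(a)+.006*np.cos(a)),60)
        uv=proj(f,pose(b,L)).astype(np.float32);ex.append((round(a,2),int(cv2.remap(G,uv[:,:1],uv[:,1:],1).mean())))
    print(n,ex)
    q=np.round(proj(f,pose(b,[(-.07,-.08,.058),(-.07,.08,.058),(.07,.08,.058),(.07,-.08,.058)])));print(q.tolist())
E
```

```text
30.8333 [ 0.42569712 -0.02713031  0.21508589] [-2.83015524e-01 -1.46949984e-04 -1.29345657e-01]
top lid [([432, 181, 500, 240], 0.95)]
top box [([428, 178, 501, 242], 0.58)]
top plate [([306, 161, 358, 195], 0.85)]
top tube [([144, 226, 168, 241], 0.73)]
top [(np.float64(-0.04), 122), (np.float64(-0.02), 127), (np.float64(0.0), 132), (np.float64(0.02), 135), (np.float64(0.04), 136), (np.float64(0.06), 134), (np.float64(0.08), 128), (np.float64(0.1), 116), (np.float64(0.12), 101), (np.float64(0.14), 82), (np.float64(0.16), 62), (np.float64(0.18), 44), (np.float64(0.2), 28), (np.float64(0.22), 17), (np.float64(0.24), 10)]
[[493.0, 241.0], [432.0, 229.0], [441.0, 178.0], [500.0, 189.0]]
side lid [([381, 113, 422, 153], 0.9)]
side box [([357, 116, 424, 168], 0.89)]
side plate [([279, 181, 328, 230], 0.59), ([262, 308, 273, 323], 0.56)]
side tube [([225, 360, 247, 400], 0.73)]
side [(np.float64(-0.04), 132), (np.float64(-0.02), 142), (np.float64(0.0), 140), (np.float64(0.02), 127), (np.float64(0.04), 108), (np.float64(0.06), 87), (np.float64(0.08), 68), (np.float64(0.1), 51), (np.float64(0.12), 41), (np.float64(0.14), 36), (np.float64(0.16), 34), (np.float64(0.18), 33), (np.float64(0.2), 32), (np.float64(0.22), 30), (np.float64(0.24), 24)]
[[424.0, 129.0], [393.0, 155.0], [355.0, 134.0], [387.0, 110.0]]
```

```bash
python3 -c "
from plant import manip;print(manip.job_done())"
```

```text
the job is handed in; nothing more can be done
None
```

The job is handed in at about 31 s: the tube was rocked loose and drawn straight up with the block left down, laid in the tray, regripped round its middle and laid flat in the box beside the other tube, and the lid was pressed shut to a hard stop and measured closed to about 0.02 rad; the only result I have back is that the hand-in was accepted.

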